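# Seat a sculpture plinth in the drill jig and shut the leaf

### The job

The wooden plinth is to be drilled for a sculpture's mounting rod. Put it square into the nest of the drill jig, broad foot down and its long side along the nest's long side, and press it gently past the side spring until you feel that it sits flat on the nest's floor; only then swing the hinged leaf down over it until it is fully shut. Do not force the plinth, do not use the leaf to push it home, and leave the other things on the bench where they are.

Things in the scene. Friction and masses are not known exactly. Their poses are not given: they have to be found in the camera images.
- plinth: loose stepped hardwood block, 0.12 kg. Foot 54 (x) x 84 (y) x 20 mm high; centred on it an upper step 40 (x) x 70 (y) x 26 mm high; 46 mm tall in all, pencil cross on top. Origin at the centre of its underside, z up, y along its long side; it stands upright at the start. Half a turn about z makes no difference.
- jig: drill jig fixed to the bench. Origin at bench height under the middle of the nest's range, z up, y from the nest to the hinge. Aluminium base 150 (x) x 190 (y, from -75 to +115) x 12 mm on 8 mm feet. Clamped on it is a steel nest plate 112 x 112 mm whose floor is 25 mm above the bench. Seated, the plinth's underside is 25 mm and its top 71 mm above the bench.
- nest_mid (a point): point of the jig at x 0, y 0, z 25 mm: middle of the nest floor's range. Four steel rails 10 mm wide, 15 mm high with square edges enclose a pocket 58 (x) x 86 mm (y) for the plinth's foot, centred here in x. In y the pocket's centre may lie anywhere from -8 to +8 mm from here, as the last user clamped it; this is not measured. It holds against 100 N.
- spring_mid (a point): point of the jig at x -25, y 0, z 31 mm, where the flat spring, 18 mm wide, in a gap of the -x rail stands 4.5 mm into the pocket (it goes with the nest in y). Its lead-in leans back to above the rail (top 42 mm above the bench). It gives way to -x at 3 to 6 N and holds the plinth to the +x rail. The plinth hangs on it, mm proud, unless pressed down with 3 to 15 N.
- leaf_hinge (a point): a point of the jig, the middle of the leaf's hinge axis, at x 0, y +100, z 81 mm in the jig's frame; the axis runs along the jig's x between two cheeks 14 mm thick (centred at x -40 and +40 mm, tops 94 mm above the bench).
- leaf (a joint): angle of the hinged leaf: 0 shut at its stop (level over the nest, pointing to the jig's -y), 1.57 upright, 1.95 fully back. Bar 50 mm wide (x), 10 mm thick (hinge axis in mid-thickness), reaching 160 mm from the hinge axis; under it, 100 mm from the hinge, a sprung pad that bears on the seated plinth with 3 N. Stiff hinge: stays where it is left, swings with 1 to 3 N at the knob. It starts open.
- leaf_knob (a point): centre of the leaf's black ball knob, 24 mm in diameter, on a 10 mm stem at the leaf's free end, 192 mm from the hinge axis.
- jar: bystander: closed paint jar, 60 mm across and about 85 mm tall, origin under its centre.
- figure: bystander: small glazed clay figure about 70 mm across and 115 mm tall, origin under its centre.
- brush: bystander: paint brush lying on the bench.
- disc: bystander: round turned wooden plinth 72 mm in diameter and 26 mm tall, origin under its centre.
Things that resemble listed ones, but are neither listed nor needed, are in the scene too. Leave any red or yellow look-alike of the plinth alone.

How it is judged:
By the outcome, as a careful person would: the job done as asked, in the order asked, and still so for the second after the job is handed in, with the robot touching nothing.
It also fails if it takes over 64 s, if anything falls off the work surface, if the arm or the gripper's body presses on something with over 40 N, if the wrist force passes 120 N, or if a joint passes its speed limit or range.

### The arm

A 7-joint arm with a two-finger parallel gripper is mounted at the origin on the work surface. World frame = base frame: x ahead of the robot, y to its left, z up, the work surface at z = 0. Lengths are in m, angles in rad, forces in N, time in s.
With the tool pointing down it reaches from about 0.4 to 0.85 m from the base axis. Payload 10.4 kg.
Tool frame: the origin (TCP) lies midway between the tips of the shut fingers; the grasp point (between the pads) lies 19 mm behind it (manip.pinch_z is the distance from the TCP to the grasp point, in m); y points along the fingers, x is the direction in which the jaws open and shut, and the axes are right-handed (so a half turn about y gives the same grasp; the last joint's range is limited). The gripper opens to 85 mm and grips with 20 to 120 N. Pads are 22 mm wide; open, the fingers measure 114 mm over their backs; the gripper's body (76 mm by 85 mm) begins 54 mm behind the grasp point. The pads swing forward as they close: fully open they stand 13 mm farther back than shut.
Start: joints at [-1.316, 0.332, -0.065, 1.46, 0.022, 1.35, -0.088], TCP at [0.171, 0.601, 0.231] pointing down, gripper open.
Joint ranges: [-2.6, 2.6], [-0.5, 2.12], [-1.47, 1.34], [0.16, 2.42], [-1.27, 4.41], [0.06, 2.06], [-2.6, 2.6]. Speed limits (rad/s): [2.22, 2.22, 2.79, 2.79, 3.14, 3.14, 3.14].

### API

Orientations are given as a unit quaternion [x, y, z, w].
In Python, from workcell import manip gives the robot as it stands.
- The arm moves only by the shell command python3 -m pendant 'ROWS' [OPENING] [FORCE]. ROWS is a JSON object of lists of equal length, an entry for each row: "offset": the shift along the tool's x, y, z scaled (see below), a list of three; "turn": the turn, a rotation vector about the tool's x, y, z scaled (see below), a list of three. A call has 1 to 12 rows; each row is the pose to reach, as a shift and turn from the pose measured when the call began, along the tool's axes at that moment; what a row does not reach only later rows make up. The controller multiplies each number of a shift by 200 mm and each number of a turn by 45 degrees. A row lasts 1/8 s, in which the tool goes at most 62.5 mm and 10.7 degrees, less where a joint would pass 70% of its speed; a pose out of reach is approached as far as the arm can. A call with a number of a shift or a turn outside -1 to 1 is refused whole. A call with a gripper value outside its range is refused whole. OPENING is the opening in per cent of the stroke, from 0 (shut) to 100 (fully open), set as the call begins (- or left out, the last holds). The fingers move at their own pace and stop on an object; FORCE is the grip in N (left out, the last holds). Time passes only in rows, so rows that repeat a pose let the fingers close. It gives the time, the measured TCP pose, the force and the opening at its end, in the units of the state.
- manip.get_obs(): the state, without advancing time (a new reading comes with each control period).
- manip.camera(name): name is "scene" or "top" or "wrist"; returns (picture, depth): 400x640x3 uint8, red, green, blue; 400x640 float32, m along the optical axis (not along the pixel's ray), 0 where there is no reading.
- manip.camera_model(name): a dict with "intrinsics" (3x3 intrinsics, pixels), "k1" (the pictures are not rectified: a ray, as slopes to the right and down, at radius r is drawn at 1 + k1 r^2 times it, then the intrinsics apply), "R" (3x3) and "t" (3): a world point X has camera coordinates R X + t; the wrist camera has in their place "tool_from_camera" (4x4, takes a point from camera to tool coordinates, whose origin is the TCP and whose axes are the tool frame's). Camera axes: x right, y down, z forward; pixel columns grow to the right and rows downward; lengths in m; the calibration is good to about 2 mm. A picture is of the moment at which its call begins: read the wrist's pose just before it. camera_model takes no time and is no camera call.
- manip.hand_in(): hands the job in, once; it reports no verdict.
The state is a dict: "clock": time; "joint_pos": joint angles; "joint_velocities": joint speeds; "tau": joint torques, N m; "position": TCP position; "ee_rot": TCP orientation; "ft_force": force on the tool from outside, world axes, zero at the start; "torque": the same for the moment, N m; "grip_width": opening from 0.0 (shut) to 1.0 (fully open).
Only numpy, scipy, OpenCV 4.12 (cv2) and the standard library are available. Lean on these libraries where they do the work, as an engineer would, in place of code of your own. Each camera call takes 0.05 s, during which the arm holds its last target. There are 200 camera calls.

## Working session

There is one attempt and no reset: what is moved stays moved. The work goes in short steps, Python scripts to look and compute and a shell command to move; the robot and the scene stay as the last step left them, time stands still between calls to the robot, and variables do not carry over. Pictures are saved under pics/ and viewed, about 8 in all and at most 12, crops included, and the job is handed in when it is done.

```bash
mkdir -p pics; ls
python3 - <<'E'
from workcell import manip
import cv2,numpy as np
o=manip.get_obs();print({k:np.round(v,4).tolist() for k,v in o.items()})
for n in("scene","top"):
    p,d=manip.camera(n);cv2.imwrite(f"pics/{n}0.png",p[:,:,::-1]);np.save(f"pics/{n}0.npy",d)
    m=manip.camera_model(n);print(n,{k:np.round(v,4).tolist() for k,v in m.items()})
m=manip.camera_model("wrist");print({k:np.round(v,4).tolist() for k,v in m.items()}, manip.pinch_z)
E
```

```text
pics
{'clock': 0.0, 'joint_pos': [-1.3156, 0.3328, -0.0647, 1.461, 0.0216, 1.3499, -0.0885], 'joint_velocities': [0.0009, 0.0005, -0.0001, -0.0002, -0.0017, 0.0031, -0.0002], 'tau': [0.0002, -62.5456, 0.0493, -39.1584, 0.0162, 0.01, -0.0], 'position': [0.1713, 0.6007, 0.2305], 'ee_rot': [0.5647, 0.4256, -0.4263, -0.5641], 'ft_force': [-0.4741, 0.7314, 0.0123], 'torque': [-0.0313, -0.0204, -0.0214], 'grip_width': 1.0029}
scene {'intrinsics': [[478.8764, 0.0, 321.6974], [0.0, 478.8764, 202.9904], [0.0, 0.0, 1.0]], 'k1': -0.1016, 'R': [[-0.6492, 0.7605, -0.0116], [0.653, 0.5495, -0.5212], [-0.39, -0.3459, -0.8534]], 't': [0.3743, -0.323, 1.5045]}
top {'intrinsics': [[518.9281, 0.0, 317.4383], [0.0, 518.9281, 184.8682], [0.0, 0.0, 1.0]], 'k1': -0.1111, 'R': [[-0.0457, -0.9989, 0.0078], [-0.9774, 0.0431, -0.2068], [0.2062, -0.017, -0.9784]], 't': [0.0102, 0.5869, 1.4479]}
{'intrinsics': [[304.5789, 0.0, 321.226], [0.0, 304.5789, 203.9244], [0.0, 0.0, 1.0]], 'k1': -0.0099, 'tool_from_camera': [[1.0, -0.0004, -0.0009, -0.0], [0.0008, -0.2692, 0.9631, -0.1422], [-0.0006, -0.9631, -0.2692, 0.0676], [0.0, 0.0, 0.0, 1.0]]} 0.0187
```

View pics/scene0.png

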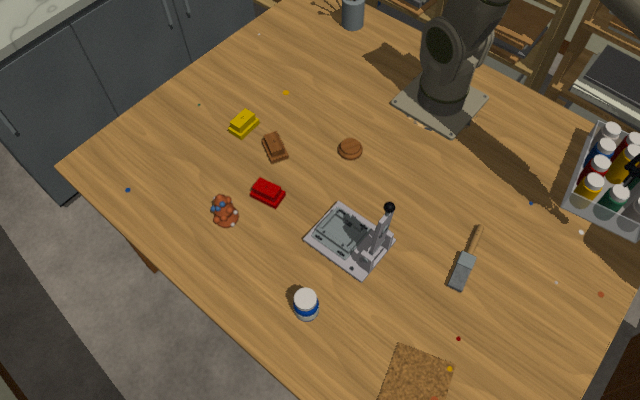

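View pics/top0.png

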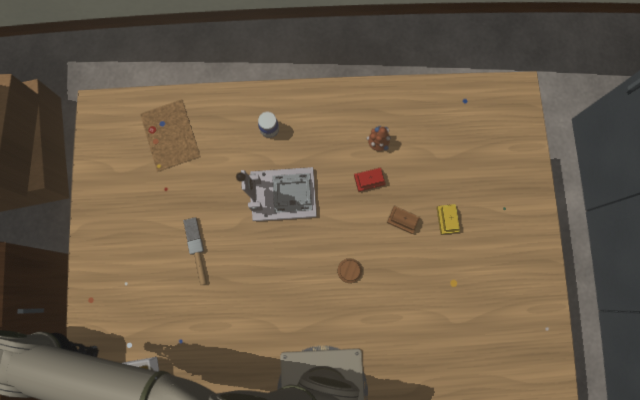

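```bash
cat > h.py <<'E'
import numpy as np,cv2
from workcell import manip
from scipy.spatial.transform import Rotation as Ro
def cam(n,obs=None):
    m=manip.camera_model(n)
    if n!="wrist":
        R=np.array(m["R"]);t=np.array(m["t"]);return m,R.T,-R.T@t
    T=np.array(m["tool_from_camera"]);Rt=Ro.from_quat(obs["ee_rot"]).as_matrix()
    return m,Rt@T[:3,:3],Rt@T[:3,3]+obs["position"]
def slopes(m,uv):
    K=np.array(m["intrinsics"]);uv=np.atleast_2d(np.array(uv,float))
    return cv2.undistortPoints(uv.reshape(-1,1,2),K,np.array([m["k1"],0,0,0,0.])).reshape(-1,2)
def rays(n,uv,obs=None):
    m,R,c=cam(n,obs);s=slopes(m,uv)
    return c,np.c_[s,np.ones(len(s))]@R.T
def onplane(n,uv,z,obs=None):
    c,d=rays(n,uv,obs);return c+d*((z-c[2])/d[:,2])[:,None]
def cloud(n,dep,obs=None):
    v,u=np.indices(dep.shape);c,d=rays(n,np.c_[u.ravel(),v.ravel()],obs)
    P=c+d*dep.reshape(-1,1);P[dep.ravel()==0]=np.nan
    return P.reshape(*dep.shape,3)
def project(n,X,obs=None):
    m,R,c=cam(n,obs);x=(np.atleast_2d(X)-c)@R;s=x[:,:2]/x[:,2:];r2=(s**2).sum(1,keepdims=True)
    K=np.array(m["intrinsics"]);return s*(1+m["k1"]*r2)*[K[0,0],K[1,1]]+K[:2,2]
def shot(n,name):
    o=manip.get_obs();p,d=manip.camera(n);cv2.imwrite(f"pics/{name}.png",p[:,:,::-1]);np.save(f"pics/{name}.npy",d);return o,p,d
E
python3 - <<'E'
from h import *
t=cv2.imread("pics/top0.png");d=np.load("pics/top0.npy")
a=cv2.resize(t[155:235,225:345],None,fx=5,fy=5,interpolation=cv2.INTER_CUBIC)
b=cv2.resize(t[195:245,380:425],None,fx=4,fy=4,interpolation=cv2.INTER_CUBIC)
s=cv2.imread("pics/scene0.png");c=cv2.resize(s[125:170,255:300],None,fx=4,fy=4,interpolation=cv2.INTER_CUBIC)
out=np.zeros((400,800,3),np.uint8);out[:,:600]=a;out[:200,600:780]=b;out[200:380,600:780]=c;cv2.imwrite("pics/crop1.png",out)
P=cloud("top",d)
def show(name,u0,u1,v0,v1,zlo,zhi):
    Q=P[v0:v1,u0:u1].reshape(-1,3);Q=Q[(Q[:,2]>zlo)&(Q[:,2]<zhi)]
    r=cv2.minAreaRect((Q[:,:2]*1000).astype(np.float32));print(name,len(Q),np.median(Q[:,2]),r)
show("plinth top",380,425,195,245,.038,.055)
show("plinth all",380,425,195,245,.012,.055)
show("jig base",225,345,150,235,.012,.06)
show("rails",260,325,160,235,.034,.047)
show("high",225,345,150,235,.1,.4)
show("table",340,360,210,240,-.05,.05)
for n,uv in(("jar",(268,123)),("figure",(378,138)),("disc",(349,270)),("red",(370,179)),("yellow",(449,219))):print(n,onplane("top",uv,.03).round(3))
E
```

```text
plinth top 321 0.045930513910176884 ((481.10498046875, -266.0527648925781), (68.56550598144531, 41.56247329711914), 61.383052825927734)
plinth all 509 0.04325772498720748 ((481.7619323730469, -266.3037109375), (82.78900146484375, 56.409584045410156), 63.667606353759766)
jig base 2907 0.0226424576544495 ((575.587890625, 88.85926818847656), (151.63633728027344, 192.10089111328125), 1.279691219329834)
rails 354 0.0399411424578997 ((574.4260864257812, 81.26708221435547), (94.24051666259766, 147.6881561279297), 0.5797706842422485)
high 312 0.21192098946910454 ((576.6732177734375, 174.986083984375), (28.161911010742188, 83.91909790039062), 84.76757049560547)
table 599 -0.0002628370732020713 ((475.0338439941406, -107.58860778808594), (57.79037094116211, 88.85848999023438), 86.73804473876953)
jar [[0.793 0.125 0.03 ]]
figure [[ 0.731 -0.207  0.03 ]]
disc [[ 0.339 -0.096  0.03 ]]
red [[ 0.604 -0.174  0.03 ]]
yellow [[ 0.473 -0.401  0.03 ]]
```

View pics/crop1.png

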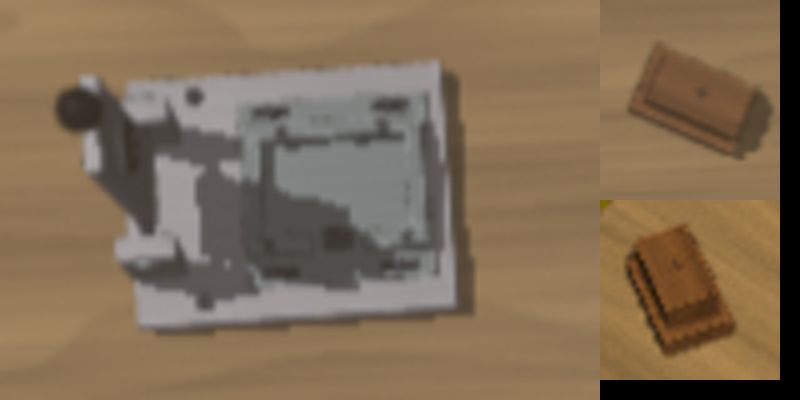

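```bash
cat >> h.py <<'E'
def goal(pos,tx,o=None):
    """shift/turn in pendant units for TCP pos, tool pointing down, tool x along heading tx (deg)"""
    o=o or manip.get_obs();R0=Ro.from_quat(o["ee_rot"]).as_matrix();a=np.radians(tx)
    x=np.array([np.cos(a),np.sin(a),0]);y=np.array([0,0,-1.]);R=np.c_[x,y,np.cross(x,y)]
    off=R0.T@(np.array(pos)-o["position"])/.2;tu=np.degrees(Ro.from_matrix(R0.T@R).as_rotvec())/45
    print("offset",off.round(4).tolist(),"turn",tu.round(4).tolist())
def stat():
    o=manip.get_obs();R=Ro.from_quat(o["ee_rot"]).as_matrix()
    print("t",round(o["clock"],2),"p",np.round(o["position"],4),"headx",np.degrees(np.arctan2(R[1,0],R[0,0])).round(2),"down",R[:,1].round(4),"F",np.round(o["ft_force"],1),"w",round(o["grip_width"],3),"q",np.round(o["joint_pos"],2));return o
E
python3 - <<'E'
from h import *
o=stat();print(Ro.from_quat(o["ee_rot"]).as_matrix().round(3))
for h in(62,91.3,-118,-88.7):goal((.43,.2,.36),h)
E
```

```text
t 0.1 p [0.1713 0.6007 0.2306] headx 74.09 down [-3.0e-04 -1.2e-03 -1.0e+00] F [0.3 0.5 0.4] w 1.002 q [-1.32  0.33 -0.06  1.46  0.02  1.35 -0.09]
[[ 0.274 -0.    -0.962]
 [ 0.962 -0.001  0.274]
 [-0.001 -1.    -0.   ]]
offset [-1.573, -0.6449, -1.7933] turn [0.0002, 0.2686, -0.0016]
offset [-1.573, -0.6449, -1.7933] turn [-0.0002, -0.3825, -0.0016]
offset [-1.573, -0.6449, -1.7933] turn [-0.0023, -3.7314, -0.0003]
offset [-1.573, -0.6449, -1.7933] turn [0.0023, 3.6175, -0.0003]
```

```bash
python3 -m pendant '{"offset":[[-0.13,-0.11,-0.15],[-0.29,-0.24,-0.33],[-0.46,-0.38,-0.52],[-0.63,-0.52,-0.71],[-0.79,-0.65,-0.9],[-0.87,-0.65,-1.0]],"turn":[[0,-0.04,0],[0,-0.1,0],[0,-0.16,0],[0,-0.22,0],[0,-0.28,0],[0,-0.34,0]]}'
python3 -c "
from h import *
stat();goal((.43,.17,.36),91.3)"
```

```text
clock: 0.85
position: [0.318, 0.3768, 0.3631]
ee_rot: [0.503, 0.498, -0.496, -0.503]
ft_force: [0.6, 0.5, -0.6]
grip_width: 1.002
t 0.85 p [0.318  0.3768 0.3631] headx 89.29 down [ 0.0019  0.0016 -1.    ] F [ 0.6  0.5 -0.6] w 1.002 q [-1.04 -0.    0.07  1.58  0.    1.57  0.6 ]
offset [-1.0269, 0.0147, -0.5726] turn [0.0024, -0.0446, 0.002]
```

```bash
python3 -m pendant '{"offset":[[-0.1,0,-0.06],[-0.24,0,-0.16],[-0.42,0,-0.28],[-0.6,0.05,-0.4],[-0.78,0.15,-0.52],[-0.92,0.28,-0.64],[-1,0.42,-0.7],[-1,0.42,-0.7]],"turn":[[0,-0.02,0],[0,-0.04,0],[0,-0.04,0],[0,-0.04,0],[0,-0.04,0],[0,-0.04,0],[0,-0.04,0],[0,-0.04,0]]}'
python3 -c "
from h import *
stat();goal((.46,.06,.2),91.3)"
```

```text
clock: 1.85
position: [0.4552, 0.1735, 0.2772]
ee_rot: [-0.496, -0.504, 0.505, 0.496]
ft_force: [-0.5, 0.3, 0.2]
grip_width: 1.001
t 1.85 p [0.4552 0.1735 0.2772] headx 90.93 down [-1.4e-03 -6.0e-04 -1.0e+00] F [-0.5  0.3  0.2] w 1.001 q [-0.8  -0.01  0.34  1.76  0.    1.4   1.13]
offset [-0.5674, 0.3862, -0.0152] turn [-0.0018, -0.0082, -0.0008]
```

```bash
python3 -m pendant '{"offset":[[-0.14,0.1,0],[-0.3,0.22,0],[-0.46,0.32,-0.01],[-0.57,0.39,-0.015],[-0.57,0.39,-0.015],[-0.57,0.39,-0.015],[-0.57,0.39,-0.015]],"turn":[[0,0,0],[0,0,0],[0,0,0],[0,0,0],[0,0,0],[0,0,0],[0,0,0]]}'
python3 - <<'E'
from h import *
stat();o,p,d=shot("wrist","w1")
P=cloud("wrist",d,o)
np.save("pics/w1P.npy",P)
def show(name,zlo,zhi):
    m=(P[...,2]>zlo)&(P[...,2]<zhi)&(P[...,1]<.3)&(P[...,0]>.48)&(P[...,0]<.67)&(abs(P[...,1]-.08)<.12);Q=P[m]
    print(name,len(Q),np.median(Q[:,2]).round(4),cv2.minAreaRect((Q[:,:2]*1000).astype(np.float32)))
show("base",.016,.0225);show("floor",.023,.029);show("rails",.036,.044)
E
```

```text
clock: 2.72
position: [0.4603, 0.0609, 0.2]
ee_rot: [-0.495, -0.504, 0.505, 0.495]
ft_force: [0.3, -0.3, -0.4]
grip_width: 1.004
t 2.73 p [0.4603 0.0609 0.2   ] headx 91.04 down [-3.e-04 -1.e-04 -1.e+00] F [ 0.3 -0.3 -0.4] w 1.004 q [-0.68 -0.02  0.45  1.93  0.01  1.23  1.35]
base 8311 0.0193 ((574.3287963867188, 91.429931640625), (151.17666625976562, 191.42489624023438), 1.244486689567566)
floor 5483 0.0245 ((569.7529296875, 94.12584686279297), (178.4334259033203, 134.01962280273438), 86.66255950927734)
rails 2523 0.0393 ((573.4501953125, 98.67412567138672), (93.38066864013672, 175.62789916992188), 1.3292309045791626)
```

View pics/w1.png

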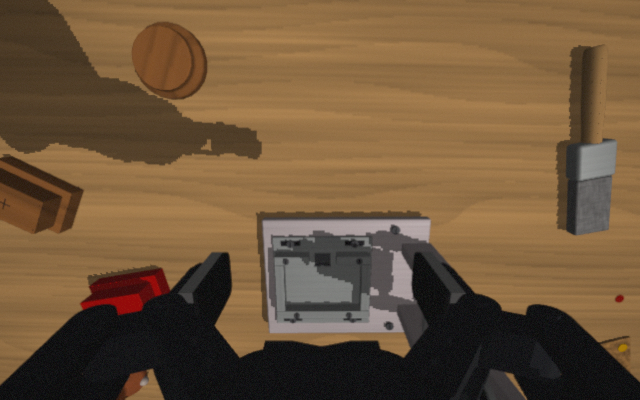

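```bash
python3 -c "
from h import *
goal((.48,-.266,.17),62.5)"
python3 -m pendant '{"offset":[[-0.15,0,0],[-0.35,0,0],[-0.6,0,0],[-0.85,0,-0.02],[-1,0,-0.05],[-1,0,-0.07],[-1,0,-0.07]],"turn":[[0,0.05,0],[0,0.15,0],[0,0.27,0],[0,0.4,0],[0,0.52,0],[0,0.62,0],[0,0.634,0]]}'
python3 -c "
from h import *
stat();goal((.48,-.266,.17),62.5)"
```

```text
offset [-1.6348, 0.1498, -0.0697] turn [-0.0005, 0.6339, -0.0005]
clock: 3.65
position: [0.4777, -0.1399, 0.2]
ee_rot: [0.605, 0.366, -0.367, -0.605]
ft_force: [-0.2, -0.3, 0.4]
grip_width: 0.999
t 3.65 p [ 0.4777 -0.1399  0.2   ] headx 62.41 down [-6.e-04 -6.e-04 -1.e+00] F [-0.2 -0.3  0.4] w 0.999 q [-0.46  0.06  0.69  1.86 -0.04  1.23  1.33]
offset [-0.5534, 0.1504, -0.3025] turn [-0.0004, -0.0021, -0.001]
```

```bash
python3 -m pendant '{"offset":[[-0.15,0.05,-0.08],[-0.35,0.1,-0.2],[-0.52,0.15,-0.29],[-0.55,0.15,-0.3],[-0.55,0.15,-0.3],[-0.55,0.15,-0.3]],"turn":[[0,0,0],[0,0,0],[0,0,0],[0,0,0],[0,0,0],[0,0,0]]}'
python3 - <<'E'
from h import *
stat();o,p,d=shot("wrist","w2")
P=cloud("wrist",d,o)
near=(abs(P[...,0]-.48)<.07)&(abs(P[...,1]+.266)<.07)
def rect(a,b):
    Q=P[near&(P[...,2]>a)&(P[...,2]<b)];r=cv2.minAreaRect((Q[:,:2]*1000).astype(np.float32));print(len(Q),np.median(Q[:,2]).round(4),r);return r
r=rect(.040,.05);rect(.015,.025);rect(.012,.05)
goal((r[0][0]/1000,r[0][1]/1000,.014),62.5)
E
```

```text
clock: 4.4
position: [0.4804, -0.2638, 0.1704]
ee_rot: [-0.604, -0.367, 0.367, 0.604]
ft_force: [-0.2, -0.4, -0.2]
grip_width: 1.0
t 4.4 p [ 0.4804 -0.2638  0.1704] headx 62.53 down [-0.e+00  2.e-04 -1.e+00] F [-0.2 -0.4 -0.2] w 1.0 q [-0.26  0.25  0.78  1.78 -0.19  1.19  1.68]
3326 0.0454 ((480.4673767089844, -263.24664306640625), (70.16938781738281, 40.32799530029297), 63.074764251708984)
1098 0.0194 ((480.2940979003906, -263.16064453125), (84.07106018066406, 53.94715881347656), 62.912933349609375)
4653 0.0451 ((480.2602233886719, -263.14349365234375), (84.06511688232422, 54.043724060058594), 62.928382873535156)
offset [0.0027, 0.7818, 0.0012] turn [0.0, 0.0009, 0.0001]
```

View pics/w2.png

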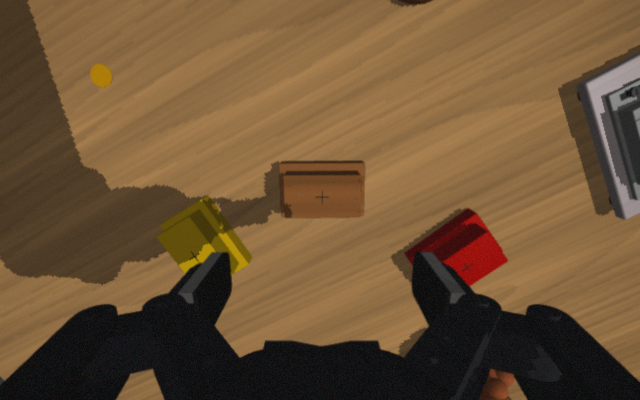

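```bash
python3 -m pendant '{"offset":[[0,0.1,0],[0,0.25,0],[0,0.42,0],[0,0.58,0],[0,0.7,0],[0,0.76,0],[0,0.78,0],[0,0.78,0],[0,0.78,0]],"turn":[[0,-0.008,0],[0,-0.008,0],[0,-0.008,0],[0,-0.008,0],[0,-0.008,0],[0,-0.008,0],[0,-0.008,0],[0,-0.008,0],[0,-0.008,0]]}'
python3 -m pendant '{"offset":[[0,0,0],[0,0,0],[0,0,0],[0,0,0],[0,0,0],[0,0,0],[0,0,0],[0,0,0]],"turn":[[0,0,0],[0,0,0],[0,0,0],[0,0,0],[0,0,0],[0,0,0],[0,0,0],[0,0,0]]}' 70 40
python3 -c "
from h import *
stat()"
```

```text
clock: 5.58
position: [0.481, -0.264, 0.0152]
ee_rot: [0.604, 0.369, -0.369, -0.603]
ft_force: [-0.6, 0.1, -0.5]
grip_width: 1.0
clock: 6.58
position: [0.4815, -0.2642, 0.016]
ee_rot: [0.604, 0.37, -0.368, -0.603]
ft_force: [-0.8, 1.0, 7.0]
grip_width: 0.806
t 6.58 p [ 0.4815 -0.2642  0.016 ] headx 62.91 down [ 2.5e-03 -3.0e-04 -1.0e+00] F [-0.8  1.   7. ] w 0.806 q [-0.15  0.47  0.69  1.91 -0.38  0.89  1.82]
```

```bash
python3 -m pendant '{"offset":[[0,-0.03,0],[0,-0.1,0],[0,-0.25,0],[0,-0.45,0],[0,-0.6,0],[0,-0.6,0],[0,-0.6,0]],"turn":[[0,0,0],[0,0,0],[0,0,0],[0,0,0],[0,0,0],[0,0,0],[0,0,0]]}' - 60
python3 - <<'E'
from h import *
stat()
def jf(P,c,yaw):
    a=np.radians(yaw);R=np.array([[np.cos(a),-np.sin(a)],[np.sin(a),np.cos(a)]])
    return np.c_[(P[:,:2]*1000-c)@R+[0,20],P[:,2]*1000]
P=np.load("pics/w1P.npy").reshape(-1,3);P=P[np.isfinite(P).all(1)]
J=jf(P,np.array([574.33,91.43]),1.25)
T=J[(J[:,2]>36)&(J[:,2]<44)]
def ext(m,ax,lab):
    q=T[m][:,ax];h,e=np.histogram(q,np.arange(-72,78,1.));print(lab,[(int(a),int(n)) for a,n in zip(e,h) if n>2])
ext((abs(T[:,0])<24),1,"y profile |x|<24")
ext((abs(T[:,1])<36)&(abs(T[:,1])>15),0,"x profile")
o,p,d=shot("wrist","w3");Q=cloud("wrist",d,o)
# plinth in tool frame
R=Ro.from_quat(o["ee_rot"]).as_matrix();L=(Q-o["position"])@R
near=(abs(L[...,0])<.05)&(abs(L[...,2])<.04)&(abs(L[...,1])<.05)
q=L[near]*1000;print(len(q))
for lo,hi in((-35,-20),(-12,8)):
    s=q[(q[:,1]>lo)&(q[:,1]<hi)]
    if len(s)>10:print(lo,len(s),np.median(s[:,1]),cv2.minAreaRect(s[:,[0,2]].astype(np.float32)),np.percentile(s,[1,99],axis=0).round(1).tolist())
E
```

```text
clock: 7.45
position: [0.4809, -0.2638, 0.1356]
ee_rot: [0.603, 0.37, -0.368, -0.603]
ft_force: [-0.4, -0.4, -1.4]
grip_width: 0.801
t 7.45 p [ 0.4809 -0.2638  0.1356] headx 62.92 down [ 2.1e-03  3.0e-04 -1.0e+00] F [-0.4 -0.4 -1.4] w 0.801 q [-0.24  0.29  0.78  1.82 -0.23  1.12  1.71]
y profile |x|<24 [(-61, 13), (-60, 35), (-59, 35), (-58, 36), (-57, 33), (-56, 33), (-55, 37), (-54, 34), (-53, 36), (-52, 34), (-51, 29), (35, 28), (36, 30), (37, 36), (38, 35), (39, 36), (40, 35), (41, 37), (42, 31), (43, 31), (44, 34), (45, 16)]
x profile [(-40, 17), (-39, 41), (-38, 27), (-37, 30), (-36, 27), (-35, 30), (-34, 25), (-33, 21), (-32, 26), (-31, 25), (-30, 24), (-29, 6), (28, 20), (29, 65), (30, 31), (31, 28), (32, 35), (33, 24), (34, 32), (35, 30), (36, 25), (37, 25), (38, 4)]
24774
-35 16608 -29.282135826783318 ((-0.10112380981445312, 0.8309459686279297), (41.64204025268555, 96.81242370605469), 89.81973266601562) [[-43.5, -33.9, -18.4], [41.4, -21.0, 21.0]]
-12 4657 -3.2525853514787073 ((0.116241455078125, 19.197980880737305), (84.08911895751953, 18.39012908935547), 0.2685285210609436) [[-41.0, -11.4, 14.6], [41.1, 7.5, 28.1]]
```

View pics/w3.png

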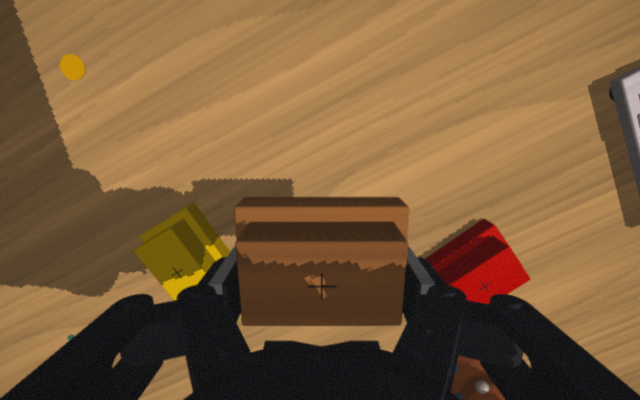

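```bash
python3 - <<'E'
from h import *
goal((.62,.064,.14),91.25)
E
python3 -m pendant '{"offset":[[0.1,0,-0.01],[0.28,0,-0.04],[0.48,0,-0.06],[0.68,0,-0.09],[0.86,0,-0.11],[0.97,0,-0.12],[1,0,-0.12],[1,0,-0.12]],"turn":[[0,-0.03,0],[0,-0.12,0],[0,-0.24,0],[0,-0.36,0],[0,-0.48,0],[0,-0.58,0],[0,-0.63,0],[0,-0.63,0]]}'
python3 -c "
from h import *
stat();goal((.62,.064,.12),91.25)"
```

```text
offset [1.7763, -0.0229, 0.1257] turn [0.0014, -0.6298, 0.0008]
clock: 8.5
position: [0.5931, -0.0966, 0.1352]
ee_rot: [0.495, 0.506, -0.505, -0.494]
ft_force: [-0.5, -0.2, -0.9]
grip_width: 0.808
t 8.5 p [ 0.5931 -0.0966  0.1352] headx 91.3 down [ 9.e-04 -1.e-04 -1.e+00] F [-0.5 -0.2 -0.9] w 0.808 q [-0.39  0.39  0.59  1.68 -0.23  1.15  1.86]
offset [0.7999, 0.0761, -0.1526] turn [0.0011, 0.001, -0.0001]
```

```bash
python3 -m pendant '{"offset":[[0.1,0,-0.02],[0.28,0,-0.06],[0.48,0.02,-0.1],[0.66,0.05,-0.13],[0.78,0.08,-0.15],[0.8,0.08,-0.15],[0.8,0.08,-0.15],[0.8,0.08,-0.15]],"turn":[[0,0,0],[0,0,0],[0,0,0],[0,0,0],[0,0,0],[0,0,0],[0,0,0],[0,0,0]]}'
cat > nest.py <<'E'
from h import *
import sys
stat();o,p,d=shot("wrist",sys.argv[1]);P=cloud("wrist",d,o).reshape(-1,3)*1000
P=P[np.isfinite(P).all(1)]
B=P[(P[:,2]>17)&(P[:,2]<22.)&(abs(P[:,0]-575)<85)&(abs(P[:,1]-90)<110)]
b=cv2.minAreaRect(B[:,:2].astype(np.float32));print("base",len(B),np.median(B[:,2]),b)
a=np.radians(1.25);R=np.array([[np.cos(a),-np.sin(a)],[np.sin(a),np.cos(a)]])
J=(P[:,:2]-[575,64])@R   # jig axes, origin at guess
m=(P[:,2]>36)&(P[:,2]<44)&(abs(J[:,0])<45)&(abs(J[:,1])<62);T=J[m]
print("rail z",np.median(P[m][:,2]),np.bincount(np.digitize(T[:,0],[-40,-30,-20,-10,0,10,20,30,40])))
def edges(q,lab):
    h,e=np.histogram(q,np.arange(-64,64,1.));k=np.where(h>.35*np.percentile(h[h>0],80))[0]
    runs=np.split(k,np.where(np.diff(k)>2)[0]+1);print(lab,[(e[r[0]],e[r[-1]]+1,int(h[r].sum())) for r in runs])
for lo,hi in((-28,-18),(-18,-8),(-8,2),(2,12)):
    edges(T[(T[:,0]>lo)&(T[:,0]<hi)][:,1],f"y @x{lo}..{hi}")
for lo,hi in((-38,-15),(15,38)):edges(T[(T[:,1]>lo)&(T[:,1]<hi)][:,0],f"x @y{lo}..{hi}")
# rail yaw: outer top edge line fit of -x rail
s=T[(T[:,0]<-25)];rr=cv2.minAreaRect(s.astype(np.float32));print("-x rail rect",rr)
L=((P/1000-o["position"])@Ro.from_quat(o["ee_rot"]).as_matrix())*1000
q=L[(abs(L[:,0])<50)&(abs(L[:,2])<40)&(L[:,1]>-8)&(L[:,1]<0)&(L[:,2]>14)]
print("foot in tool",len(q),np.median(q[:,1]),cv2.minAreaRect(q[:,[0,2]].astype(np.float32)))
E
python3 nest.py w4
```

```text
clock: 9.5
position: [0.6196, 0.062, 0.1196]
ee_rot: [0.495, 0.505, -0.505, -0.494]
ft_force: [0.6, 0.3, -1.1]
grip_width: 0.805
t 9.5 p [0.6196 0.062  0.1196] headx 91.16 down [ 1.4e-03 -6.0e-04 -1.0e+00] F [ 0.6  0.3 -1.1] w 0.805 q [-0.58  0.44  0.53  1.63 -0.24  1.14  1.6 ]
base 18302 19.553824702158536 ((574.5669555664062, 90.37462615966797), (149.22076416015625, 189.80783081054688), 1.0496776103973389)
rail z 39.5165438570671 [   0 1317  821  411  412  395  381  575  505]
y @x-28..-18 [(np.float64(-53.0), np.float64(-43.0), 218), (np.float64(2.0), np.float64(3.0), 8), (np.float64(42.0), np.float64(53.0), 220)]
y @x-18..-8 [(np.float64(-53.0), np.float64(-43.0), 202), (np.float64(43.0), np.float64(53.0), 197)]
y @x-8..2 [(np.float64(-53.0), np.float64(-43.0), 197), (np.float64(43.0), np.float64(53.0), 196)]
y @x2..12 [(np.float64(-53.0), np.float64(-43.0), 193), (np.float64(42.0), np.float64(53.0), 202)]
x @y-38..-15 [(np.float64(-38.0), np.float64(-28.0), 503), (np.float64(29.0), np.float64(33.0), 176)]
x @y15..38 [(np.float64(-38.0), np.float64(-28.0), 495), (np.float64(29.0), np.float64(32.0), 139)]
-x rail rect ((-31.32154083251953, -0.0420684814453125), (106.17547607421875, 12.733115196228027), 89.86346435546875)
foot in tool 3492 -3.2952412647464127 ((-0.2997283935546875, 21.209835052490234), (83.98147583007812, 14.337348937988281), 0.05392313376069069)
```

View pics/w4.png

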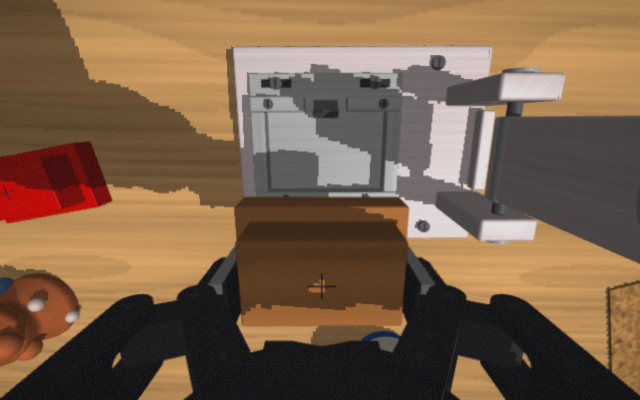

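```bash
python3 -c "
from h import *
goal((.5779,.0641,.075),91.15)"
```

```text
offset [0.0135, 0.2227, 0.2084] turn [0.0016, 0.0003, -0.0006]
```

```bash
python3 -m pendant '{"offset":[[0.005,0.02,0.05],[0.01,0.06,0.12],[0.0135,0.12,0.18],[0.0135,0.18,0.208],[0.0135,0.22,0.208],[0.0135,0.222,0.208],[0.0135,0.222,0.208],[0.0135,0.222,0.208]],"turn":[[0.0016,0,0],[0.0016,0,0],[0.0016,0,0],[0.0016,0,0],[0.0016,0,0],[0.0016,0,0],[0.0016,0,0],[0.0016,0,0]]}'
python3 -c "
from h import *
stat();goal((.5779,.0641,.060),91.15)"
```

```text
clock: 10.55
position: [0.5784, 0.0641, 0.0754]
ee_rot: [0.495, 0.505, -0.505, -0.495]
ft_force: [-0.4, -0.7, 0.1]
grip_width: 0.806
t 10.55 p [0.5784 0.0641 0.0754] headx 91.16 down [ 7.e-04 -4.e-04 -1.e+00] F [-0.4 -0.7  0.1] w 0.806 q [-0.62  0.41  0.52  1.78 -0.23  1.02  1.58]
offset [0.0002, 0.0772, 0.0025] turn [0.0008, 0.0002, -0.0005]
```

```bash
python3 -m pendant '{"offset":[[0,0.03,0.002],[0,0.06,0.002],[0,0.075,0.002],[0,0.085,0.002],[0,0.095,0.002],[0,0.105,0.002],[0,0.11,0.002]],"turn":[[0,0,0],[0,0,0],[0,0,0],[0,0,0],[0,0,0],[0,0,0],[0,0,0]]}'
python3 -c "
from h import *
stat()"
```

```text
clock: 11.42
position: [0.578, 0.0641, 0.0534]
ee_rot: [0.495, 0.505, -0.505, -0.495]
ft_force: [0.4, -0.5, -1.4]
grip_width: 0.804
t 11.43 p [0.578  0.0641 0.0534] headx 91.16 down [ 6.e-04 -4.e-04 -1.e+00] F [ 0.4 -0.5 -1.4] w 0.804 q [-0.61  0.44  0.51  1.79 -0.25  0.98  1.6 ]
```

```bash
python3 -m pendant '{"offset":[[0,0.01,0],[0,0.02,0],[0,0.025,0],[0,0.03,0],[0,0.035,0],[0,0.035,0]],"turn":[[0,0,0],[0,0,0],[0,0,0],[0,0,0],[0,0,0],[0,0,0]]}'
python3 -c "
from h import *
stat()"
```

```text
clock: 12.18
position: [0.5783, 0.0641, 0.0464]
ee_rot: [0.495, 0.505, -0.505, -0.494]
ft_force: [1.8, -0.4, -0.2]
grip_width: 0.807
t 12.18 p [0.5783 0.0641 0.0464] headx 91.16 down [ 1.3e-03 -4.0e-04 -1.0e+00] F [ 1.8 -0.4 -0.2] w 0.807 q [-0.6   0.45  0.51  1.8  -0.26  0.97  1.6 ]
```

```bash
python3 -m pendant '{"offset":[[0,0.005,0],[0,0.01,0],[0,0.014,0],[0,0.018,0],[0,0.02,0]],"turn":[[0,0,0],[0,0,0],[0,0,0],[0,0,0],[0,0,0]]}'
python3 -c "
from h import *
stat()"
```

```text
clock: 12.8
position: [0.5784, 0.0641, 0.0424]
ee_rot: [0.495, 0.505, -0.505, -0.494]
ft_force: [1.3, -0.6, 1.9]
grip_width: 0.805
t 12.8 p [0.5784 0.0641 0.0424] headx 91.16 down [ 1.4e-03 -4.0e-04 -1.0e+00] F [ 1.3 -0.6  1.9] w 0.805 q [-0.6   0.45  0.5   1.8  -0.26  0.96  1.6 ]
```

```bash
python3 -m pendant '{"offset":[[0,0.003,0],[0,0.006,0],[0,0.009,0],[0,0.009,0]],"turn":[[0,0,0],[0,0,0],[0,0,0],[0,0,0]]}'
python3 -c "
from h import *
stat()"
```

```text
clock: 13.3
position: [0.5784, 0.0641, 0.0411]
ee_rot: [0.495, 0.505, -0.505, -0.495]
ft_force: [-2.9, -0.8, 8.5]
grip_width: 0.802
t 13.3 p [0.5784 0.0641 0.0411] headx 91.15 down [ 0.0013 -0.     -1.    ] F [-2.9 -0.8  8.5] w 0.802 q [-0.6   0.45  0.5   1.8  -0.26  0.96  1.6 ]
```

```bash
python3 -m pendant '{"offset":[[0,0.003,0],[0,0.005,0],[0,0.005,0]],"turn":[[0,0,0],[0,0,0],[0,0,0]]}'
python3 -c "
from h import *
stat()"
```

```text
clock: 13.68
position: [0.5784, 0.0641, 0.0411]
ee_rot: [0.495, 0.505, -0.505, -0.495]
ft_force: [-5.0, -0.2, 13.0]
grip_width: 0.813
t 13.68 p [0.5784 0.0641 0.0411] headx 91.15 down [ 1.1e-03  6.0e-04 -1.0e+00] F [-5.  -0.2 13. ] w 0.813 q [-0.6   0.45  0.5   1.8  -0.26  0.96  1.61]
```

```bash
python3 -m pendant '{"offset":[[0,0,0],[0,0,0],[0,0,0],[0,0,0],[0,0,0],[0,0,0]],"turn":[[0,0,0],[0,0,0],[0,0,0],[0,0,0],[0,0,0],[0,0,0]]}' 100
python3 -m pendant '{"offset":[[0,-0.03,0],[0,-0.1,0],[0,-0.2,0],[0,-0.3,0],[0,-0.4,0],[0,-0.4,0],[0,-0.4,0]],"turn":[[0,0,0],[0,0,0],[0,0,0],[0,0,0],[0,0,0],[0,0,0],[0,0,0]]}'
cat > seat.py <<'E'
from h import *
import sys
o=stat();o,p,d=shot("wrist",sys.argv[1]);P=cloud("wrist",d,o).reshape(-1,3)*1000
P=P[np.isfinite(P).all(1)]
a=np.radians(1.15);R=np.array([[np.cos(a),-np.sin(a)],[np.sin(a),np.cos(a)]]);J=np.c_[(P[:,:2]-[575.5,64])@R,P[:,2]]
def lev(lo,hi,hx,hy,lab):
    s=J[(J[:,2]>lo)&(J[:,2]<hi)&(abs(J[:,0])<hx)&(abs(J[:,1])<hy)];r=cv2.minAreaRect(s[:,:2].astype(np.float32))
    c=np.linalg.lstsq(np.c_[s[:,:2],np.ones(len(s))],s[:,2],rcond=None)[0]
    print(lab,len(s),"z",np.median(s[:,2]).round(2),"slope mm/100",(c[:2]*100).round(2),"rect",r)
lev(64,80,30,42,"top");lev(41.5,50,35,46,"foot top");lev(36,41.4,45,60,"rails");lev(17,22,200,200,"base")
E
python3 seat.py w5
```

```text
clock: 14.42
position: [0.5783, 0.0641, 0.0411]
ee_rot: [0.495, 0.505, -0.505, -0.495]
ft_force: [-0.4, -0.2, 0.1]
grip_width: 0.998
clock: 15.3
position: [0.5781, 0.0641, 0.1211]
ee_rot: [0.495, 0.505, -0.505, -0.495]
ft_force: [0.1, 0.2, 0.8]
grip_width: 1.002
t 15.3 p [0.5781 0.0641 0.1211] headx 91.16 down [ 1.1e-03  7.0e-04 -1.0e+00] F [0.1 0.2 0.8] w 1.002 q [-0.63  0.35  0.54  1.74 -0.2   1.11  1.56]
top 6036 z 70.74 slope mm/100 [ 1.73 -0.15] rect ((1.5223541259765625, -0.13798904418945312), (40.2905158996582, 70.28158569335938), 0.0632752776145935)
foot top 1823 z 44.7 slope mm/100 [ 0.73 -0.05] rect ((-0.0200347900390625, -0.427154541015625), (69.70877838134766, 85.9549789428711), 0.046850528568029404)
rails 4131 z 39.34 slope mm/100 [ 0.1  -0.06] rect ((-0.10405349731445312, -0.035488128662109375), (78.5834732055664, 106.37130737304688), 0.2695615291595459)
base 18504 z 19.45 slope mm/100 [-0.16  0.01] rect ((0.33448028564453125, -39.00126647949219), (149.24147033691406, 322.23138427734375), 0.47702234983444214)
```

View pics/w5.png

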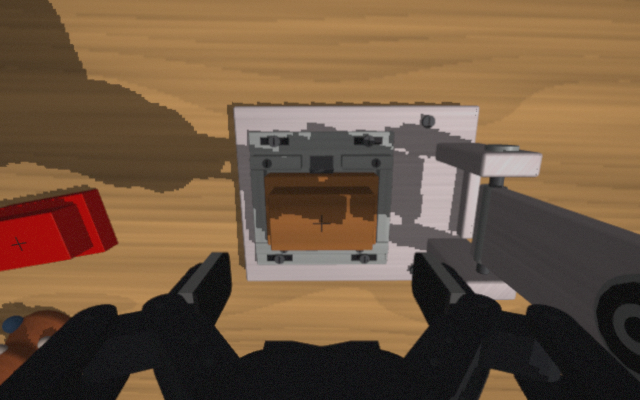

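```bash
python3 -m pendant '{"offset":[[0,0,-0.01],[0,0,-0.02],[0,0,-0.02],[0,0.05,-0.02],[0,0.12,-0.02],[0,0.18,-0.02],[0,0.22,-0.02],[0,0.23,-0.02],[0,0.24,-0.02],[0,0.245,-0.02],[0,0.245,-0.02]],"turn":[[0,0,0],[0,0,0],[0,0,0],[0,0,0],[0,0,0],[0,0,0],[0,0,0],[0,0,0],[0,0,0],[0,0,0],[0,0,0]]}' 0
python3 -c "
from h import *
stat()"
```

```text
clock: 16.73
position: [0.582, 0.0642, 0.0719]
ee_rot: [0.495, 0.505, -0.505, -0.495]
ft_force: [0.1, -0.0, 0.3]
grip_width: 0.003
t 16.73 p [0.582  0.0642 0.0719] headx 91.15 down [ 7.e-04  6.e-04 -1.e+00] F [ 0.1 -0.   0.3] w 0.003 q [-0.61  0.42  0.52  1.77 -0.24  1.02  1.59]
```

```bash
Z='[0,0,0]'; python3 -m pendant '{"offset":[[0,0.003,0],[0,0.006,0],[0,0.006,0]],"turn":[[0,0,0],[0,0,0],[0,0,0]]}'
python3 -m pendant '{"offset":[[0,0.003,0],[0,0.005,0],[0,0.005,0]],"turn":[[0,0,0],[0,0,0],[0,0,0]]}'
```

```text
clock: 17.1
position: [0.5822, 0.0642, 0.0712]
ee_rot: [0.495, 0.506, -0.505, -0.495]
ft_force: [-1.4, -0.5, 4.6]
grip_width: 0.003
clock: 17.48
position: [0.5823, 0.0642, 0.0711]
ee_rot: [0.495, 0.506, -0.504, -0.495]
ft_force: [-5.5, -0.8, 11.9]
grip_width: -0.003
```

```bash
python3 -m pendant '{"offset":[[0,0.003,0.002],[0,0.004,0.003],[0,0.004,0.003]],"turn":[[0,0,0],[0,0,0],[0,0,0]]}'
python3 -m pendant '{"offset":[[0,-0.03,0],[0,-0.1,0],[0,-0.18,0],[0,-0.25,0],[0,-0.25,0],[0,-0.25,0]],"turn":[[0,0,0],[0,0,0],[0,0,0],[0,0,0],[0,0,0],[0,0,0]]}' 
python3 seat.py w6
```

```text
clock: 17.85
position: [0.5822, 0.0642, 0.0711]
ee_rot: [0.495, 0.506, -0.504, -0.495]
ft_force: [-0.7, -0.5, 7.9]
grip_width: -0.0
clock: 18.6
position: [0.5819, 0.0642, 0.1209]
ee_rot: [0.495, 0.506, -0.504, -0.495]
ft_force: [0.3, 0.0, 0.2]
grip_width: 0.003
t 18.6 p [0.5819 0.0642 0.1209] headx 91.14 down [ 0.002   0.0019 -1.    ] F [0.3 0.  0.2] w 0.003 q [-0.63  0.36  0.54  1.73 -0.2   1.11  1.56]
top 5993 z 70.45 slope mm/100 [ 1.72 -0.09] rect ((1.754293441772461, -0.23853683471679688), (40.23139953613281, 70.04727935791016), 0.13226436078548431)
foot top 1846 z 44.41 slope mm/100 [0.6 0. ] rect ((0.2145538330078125, -1.1238861083984375), (87.01994323730469, 69.6140365600586), 89.89376831054688)
rails 4110 z 39.44 slope mm/100 [ 0.09 -0.07] rect ((-0.1583099365234375, -0.08101272583007812), (78.32897186279297, 106.37934875488281), 0.29352864623069763)
base 18310 z 19.53 slope mm/100 [-0.16  0.  ] rect ((0.1383209228515625, -38.68742370605469), (149.12994384765625, 322.8475646972656), 0.2468758076429367)
```

Run:
```python
from h import *
import json
o0=manip.get_obs()
for w,pos,hd in(("w5",[.5781,.0641,.1211],None),("w6",list(o0["position"]),None)):
    o=dict(o0);o["position"]=np.array(pos);P=cloud("wrist",np.load(f"pics/{w}.npy"),o).reshape(-1,3)*1000
    P=P[np.isfinite(P).all(1)];J=P-[577.2,64,0]
    for lab,s in(("top",J[(J[:,2]>66)&(J[:,2]<75)&(abs(J[:,0])<17)&(abs(J[:,1])<32)]),("+/-y rails",J[(J[:,2]>37)&(J[:,2]<41.5)&(abs(J[:,0])<25)&(abs(abs(J[:,1])-48)<3)])):
        c=np.linalg.lstsq(np.c_[s[:,:2],np.ones(len(s))],s[:,2],rcond=None)[0];print(w,lab,len(s),c[2].round(2),"slope/100",(c[:2]*100).round(2))
```

```text
w5 top 4595 70.79 slope/100 [-0.12  0.  ]
w5 +/-y rails 964 39.41 slope/100 [0.19 0.04]
w6 top 4627 70.23 slope/100 [-0.15 -0.12]
w6 +/-y rails 998 39.23 slope/100 [ 0.02 -0.14]
```

Run:
```python
from h import *
for n in("top","scene"):
    P=cloud(n,np.load(f"pics/{n}0.npy")).reshape(-1,3);I=cv2.imread(f"pics/{n}0.png").reshape(-1,3).astype(int)
    m=(abs(P[:,0]-.575)<.06)&(P[:,1]>.08)&(P[:,1]<.3)&(P[:,2]>.1)&(P[:,2]<.32);Q=P[m]*1000;D=I[m].max(1)
    k=Q[(Q[:,2]>225)&(D<60)]
    A=np.c_[2*k,np.ones(len(k))];s=np.linalg.lstsq(A,(k**2).sum(1),rcond=None)[0]
    print(n,len(k),"knob pts",k.min(0).round(),k.max(0).round(),k.mean(0).round(1),"sphere",s[:3].round(1),np.sqrt(s[3]+s[:3]@s[:3]).round(1))
    b=Q[D>60];b=b[(b[:,2]>110)&(b[:,2]<235)];c=np.polyfit(b[:,2],b[:,1],1);print("bar y at z 81,250",np.polyval(c,[81,250]).round(1),"lean",np.degrees(np.arctan(c[0])).round(1))
```

```text
top 34 knob pts [564. 169. 250.] [577. 187. 286.] [569.5 176.3 279.6] sphere [573.4 180.2 268.6] 14.9
bar y at z 81,250 [164.2 173.4] lean 3.1
scene 97 knob pts [561. 173. 241.] [584. 194. 289.] [575.7 184.2 279.1] sphere [568.2 179.  267.9] 18.2
bar y at z 81,250 [173.9 184.3] lean 3.5
```

```bash
python3 -m pendant '{"offset":[[0,-0.15,0],[0,-0.35,0],[0,-0.6,0],[0,-0.85,0],[0,-1,0],[0,-1,0],[0,-1,0]],"turn":[[0,0.1,0],[0,0.25,0],[0,0.45,0],[0,0.65,0],[0,0.85,0],[0,1,0],[0,1,0]]}' 100
python3 -c "
from h import *
stat();goal((.573,.1815,.345),1.15)"
```

```text
clock: 19.52
position: [0.5813, 0.0639, 0.3201]
ee_rot: [-0.65, -0.278, 0.277, 0.651]
ft_force: [-0.0, 0.2, -0.1]
grip_width: 1.001
t 19.52 p [0.5813 0.0639 0.3201] headx 46.2 down [ 8.0e-04  1.4e-03 -1.0e+00] F [-0.   0.2 -0.1] w 1.001 q [-0.76  0.24  0.7   1.46 -0.15  1.5   0.74]
offset [0.3959, -0.1235, 0.4369] turn [-0.0013, 1.0011, 0.0017]
```

```bash
python3 -m pendant '{"offset":[[0,-0.06,0],[0.03,-0.12,0.03],[0.1,-0.12,0.1],[0.2,-0.12,0.2],[0.3,-0.12,0.3],[0.38,-0.12,0.4],[0.4,-0.12,0.44],[0.4,-0.12,0.44],[0.4,-0.12,0.44]],"turn":[[0,0.1,0],[0,0.25,0],[0,0.45,0],[0,0.65,0],[0,0.85,0],[0,1,0],[0,1,0],[0,1,0],[0,1,0]]}'
python3 - <<'E'
from h import *
stat();o,p,d=shot("wrist","w7");P=cloud("wrist",d,o).reshape(-1,3)*1000;D=p.reshape(-1,3).max(1)
m=(abs(P[:,0]-573)<20)&(abs(P[:,1]-182)<25)&(P[:,2]>262)&(P[:,2]<295);k=P[m]
A=np.c_[2*k,np.ones(len(k))];s=np.linalg.lstsq(A,(k**2).sum(1),rcond=None)[0]
print(len(k),k.min(0),k.max(0),"sphere",s[:3].round(1),np.sqrt(s[3]+s[:3]@s[:3]).round(1))
E
```

```text
clock: 20.65
position: [0.5734, 0.181, 0.3444]
ee_rot: [-0.707, -0.008, 0.007, 0.707]
ft_force: [-0.2, 0.8, -0.8]
grip_width: 0.999
t 20.65 p [0.5734 0.181  0.3444] headx 1.22 down [ 9.0e-04  1.2e-03 -1.0e+00] F [-0.2  0.8 -0.8] w 0.999 q [-0.96  0.29  0.75  1.37 -0.2   1.56 -0.21]
824 [561.22058122 170.91781636 269.97453238] [584.79771834 194.36712629 285.46804827] sphere [572.9 182.4 272.7] 11.6
```

View pics/w7.png

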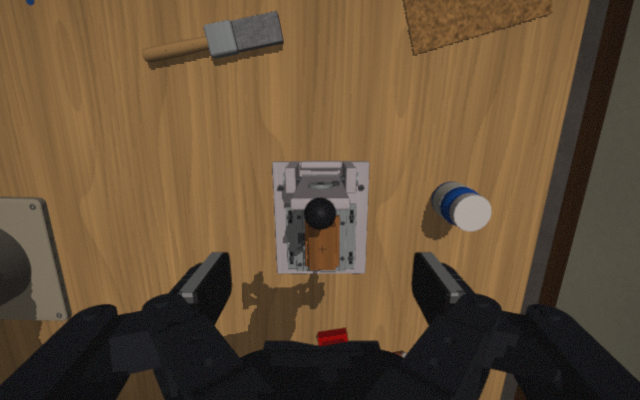

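```bash
python3 -m pendant '{"offset":[[0,0.06,0.004],[0,0.16,0.007],[0,0.28,0.007],[0,0.38,0.007],[0,0.43,0.007],[0,0.44,0.007],[0,0.44,0.007]],"turn":[[0,0,0],[0,0,0],[0,0,0],[0,0,0],[0,0,0],[0,0,0],[0,0,0]]}'
python3 -m pendant '{"offset":[[0,0,0],[0,0,0],[0,0,0],[0,0,0],[0,0,0],[0,0,0],[0,0,0],[0,0,0]],"turn":[[0,0,0],[0,0,0],[0,0,0],[0,0,0],[0,0,0],[0,0,0],[0,0,0],[0,0,0]]}' 10 20
python3 - <<'E'
from h import *
o=stat();p=o["position"]*1000
# arc of TCP, tool units, from here; hinge est (y 171.6,z 81), TCP 17 below knob
R=Ro.from_quat(o["ee_rot"]).as_matrix();t0=1.627
for t in np.arange(1.6,-.01,-.1):
    f=lambda t:np.array([.02*192*np.cos(t),-192*np.cos(t),192*np.sin(t)])
    print(round(t,2),(R.T@(f(t)-f(t0))/200).round(3))
E
```

```text
clock: 21.58
position: [0.5737, 0.1825, 0.2569]
ee_rot: [-0.707, -0.008, 0.007, 0.708]
ft_force: [-0.4, 0.2, 0.0]
grip_width: 1.0
clock: 22.58
position: [0.5724, 0.1827, 0.2572]
ee_rot: [-0.706, -0.007, 0.008, 0.708]
ft_force: [-8.8, -0.7, 5.7]
grip_width: 0.261
t 22.57 p [0.5724 0.1827 0.2572] headx 1.21 down [-0.0013  0.002  -1.    ] F [-8.8 -0.7  5.7] w 0.261 q [-0.97  0.31  0.73  1.52 -0.21  1.39 -0.2 ]
1.6 [-0.    -0.001 -0.026]
1.5 [-0.     0.001 -0.122]
1.4 [-0.     0.012 -0.217]
1.3 [-0.     0.033 -0.311]
1.2 [-0.     0.063 -0.402]
1.1 [-0.     0.102 -0.49 ]
1.0 [-0.     0.15  -0.573]
0.9 [-0.     0.205 -0.651]
0.8 [-0.     0.268 -0.723]
0.7 [-0.     0.338 -0.789]
0.6 [-0.     0.415 -0.847]
0.5 [-0.     0.496 -0.898]
0.4 [-0.     0.583 -0.939]
0.3 [-0.     0.673 -0.973]
0.2 [-0.     0.766 -0.997]
0.1 [ 0.     0.861 -1.011]
-0.0 [ 0.     0.956 -1.016]
```

```bash
python3 -m pendant '{"offset":[[-0.004,0,-0.026],[-0.005,0,-0.074],[-0.005,0.001,-0.122],[-0.005,0.006,-0.17],[-0.005,0.012,-0.217],[-0.005,0.022,-0.264],[-0.005,0.033,-0.311],[-0.005,0.048,-0.357],[-0.005,0.063,-0.402],[-0.005,0.082,-0.446],[-0.005,0.102,-0.49],[-0.005,0.102,-0.49]],"turn":[[0,0,0],[0,0,0],[0,0,0],[0,0,0],[0,0,0],[0,0,0],[0,0,0],[0,0,0],[0,0,0],[0,0,0],[0,0,0],[0,0,0]]}'
cat > arc.py <<'E'
from h import *
o=stat();p=o["position"]*1000;R=Ro.from_quat(o["ee_rot"]).as_matrix()
y=171.6-p[1];z=p[2]+15.5-81;print("r",np.hypot(y,z).round(1));t0=np.arctan2(z,y);print("theta",t0.round(3))
f=lambda t:np.array([.02*192*np.cos(t),-192*np.cos(t),192*np.sin(t)])
for t in np.arange(np.floor(t0*10)/10,-.06,-.1):print(round(t,2),(R.T@(f(t)-f(t0))/200).round(3))
E
python3 arc.py
```

```text
clock: 24.08
position: [0.5745, 0.0831, 0.2367]
ee_rot: [-0.707, -0.007, 0.006, 0.708]
ft_force: [7.7, -1.6, -0.5]
grip_width: 0.262
t 24.07 p [0.5745 0.0831 0.2367] headx 1.1 down [ 0.0014  0.0013 -1.    ] F [ 7.7 -1.6 -0.5] w 0.262 q [-0.86  0.28  0.78  1.61 -0.2   1.33 -0.04]
r 192.8
theta 1.094
1.0 [-0.     0.045 -0.078]
0.9 [-0.     0.101 -0.156]
0.8 [-0.     0.164 -0.228]
0.7 [-0.     0.234 -0.294]
0.6 [-0.     0.31  -0.352]
0.5 [-0.     0.392 -0.402]
0.4 [-0.     0.478 -0.444]
0.3 [-0.     0.568 -0.477]
0.2 [-0.001  0.661 -0.501]
0.1 [-0.001  0.756 -0.515]
0.0 [-0.001  0.852 -0.52 ]
```

```bash
python3 -m pendant '{"offset":[[0.003,0.022,-0.04],[0.003,0.045,-0.078],[0.003,0.072,-0.118],[0.003,0.101,-0.156],[0.003,0.132,-0.193],[0.003,0.164,-0.228],[0.003,0.198,-0.262],[0.003,0.234,-0.294],[0.003,0.271,-0.324],[0.003,0.31,-0.352],[0.003,0.35,-0.378],[0.003,0.392,-0.402]],"turn":[[0,0,0],[0,0,0],[0,0,0],[0,0,0],[0,0,0],[0,0,0],[0,0,0],[0,0,0],[0,0,0],[0,0,0],[0,0,0],[0,0,0]]}'
python3 arc.py
```

```text
clock: 25.58
position: [0.5767, 0.0024, 0.1576]
ee_rot: [-0.707, -0.007, 0.006, 0.707]
ft_force: [-1.9, -2.5, 2.3]
grip_width: 0.267
t 25.57 p [0.5767 0.0024 0.1576] headx 1.1 down [ 0.0013  0.0012 -1.    ] F [-1.9 -2.5  2.3] w 0.267 q [-0.73  0.34  0.79  1.72 -0.26  1.18  0.15]
r 192.6
theta 0.498
0.4 [-0.     0.085 -0.041]
0.3 [-0.     0.175 -0.074]
0.2 [-0.     0.268 -0.098]
0.1 [-0.     0.363 -0.112]
0.0 [-0.001  0.459 -0.117]
```

```bash
python3 -m pendant '{"offset":[[0,0.04,-0.022],[0,0.085,-0.041],[0,0.13,-0.059],[0,0.175,-0.074],[0,0.221,-0.087],[0,0.268,-0.098],[0,0.315,-0.106],[0,0.363,-0.112],[0,0.4,-0.115],[0,0.43,-0.117],[0,0.43,-0.117]],"turn":[[0,0,0],[0,0,0],[0,0,0],[0,0,0],[0,0,0],[0,0,0],[0,0,0],[0,0,0],[0,0,0],[0,0,0],[0,0,0]]}'
python3 arc.py
```

```text
clock: 26.95
position: [0.5773, -0.0208, 0.0711]
ee_rot: [-0.707, -0.007, 0.006, 0.707]
ft_force: [2.1, -2.2, -2.3]
grip_width: 0.261
t 26.95 p [ 0.5773 -0.0208  0.0711] headx 1.11 down [ 0.0011  0.001  -1.    ] F [ 2.1 -2.2 -2.3] w 0.261 q [-0.64  0.45  0.74  1.8  -0.35  1.02  0.26]
r 192.5
theta 0.029
0.0 [-0.     0.028 -0.   ]
```

```bash
python3 -m pendant '{"offset":[[0,0.008,0],[0,0.015,0],[0,0.022,0],[0,0.026,0],[0,0.026,0]],"turn":[[0,0,0],[0,0,0],[0,0,0],[0,0,0],[0,0,0]]}'
python3 -m pendant '{"offset":[[0,0.004,0],[0,0.008,0],[0,0.008,0]],"turn":[[0,0,0],[0,0,0],[0,0,0]]}'
```

```text
clock: 27.58
position: [0.5773, -0.0208, 0.0658]
ee_rot: [-0.707, -0.007, 0.006, 0.707]
ft_force: [-0.4, -2.2, -1.8]
grip_width: 0.257
clock: 27.95
position: [0.5773, -0.0208, 0.0642]
ee_rot: [-0.707, -0.007, 0.006, 0.707]
ft_force: [-0.5, -2.6, 1.4]
grip_width: 0.263
```

```bash
python3 -m pendant '{"offset":[[0,0.004,0],[0,0.008,0],[0,0.008,0]],"turn":[[0,0,0],[0,0,0],[0,0,0]]}'
python3 -m pendant '{"offset":[[0,0.004,0],[0,0.006,0],[0,0.006,0]],"turn":[[0,0,0],[0,0,0],[0,0,0]]}'
```

```text
clock: 28.32
position: [0.5773, -0.0208, 0.0629]
ee_rot: [-0.707, -0.007, 0.006, 0.707]
ft_force: [-3.4, -2.2, 4.9]
grip_width: 0.264
clock: 28.7
position: [0.5774, -0.0208, 0.0625]
ee_rot: [-0.706, -0.007, 0.006, 0.708]
ft_force: [-7.2, -1.8, 13.0]
grip_width: 0.264
```

```bash
python3 -m pendant '{"offset":[[0,0,0],[0,0,0],[0,0,0],[0,0,0],[0,0,0],[0,0,0]],"turn":[[0,0,0],[0,0,0],[0,0,0],[0,0,0],[0,0,0],[0,0,0]]}' 100
python3 -m pendant '{"offset":[[0,-0.05,0],[0,-0.15,0],[0,-0.3,0],[0,-0.5,0],[0,-0.7,0],[0,-0.75,0],[0,-0.75,0]],"turn":[[0,0,0],[0,0,0],[0,0,0],[0,0,0],[0,0,0],[0,0,0],[0,0,0]]}'
python3 - <<'E'
from h import *
stat();o,p,d=shot("wrist","w8");P=cloud("wrist",d,o).reshape(-1,3)*1000
P=P[np.isfinite(P).all(1)]
s=P[(abs(P[:,0]-575)<22)&(P[:,1]>20)&(P[:,1]<150)&(P[:,2]>76)&(P[:,2]<100)]
c=np.polyfit(s[:,1],s[:,2],1);print("leaf top",len(s),"z",np.polyval(c,[20,100,171]).round(2),"theta deg",-np.degrees(np.arctan(c[0])).round(2))
k=P[(abs(P[:,0]-577)<13)&(abs(P[:,1]+20)<13)&(P[:,2]>72)&(P[:,2]<100)]
q=np.linalg.lstsq(np.c_[2*k,np.ones(len(k))],(k**2).sum(1),rcond=None)[0];print("knob",len(k),k.max(0),q[:3].round(1))
o,p,d=shot("scene","s2");Q=cloud("scene",d).reshape(-1,3)*1000;Q=Q[np.isfinite(Q).all(1)]
s=Q[(abs(Q[:,0]-575)<20)&(Q[:,1]>20)&(Q[:,1]<150)&(Q[:,2]>76)&(Q[:,2]<100)];c=np.polyfit(s[:,1],s[:,2],1);print("scene leaf",len(s),np.polyval(c,[20,171]).round(1))
a=cv2.imread("pics/s2.png");cv2.imwrite("pics/s2c.png",cv2.resize(a[100:330,180:420],None,fx=2.5,fy=2.5,interpolation=cv2.INTER_CUBIC))
E
```

```text
clock: 29.45
position: [0.5774, -0.0208, 0.0625]
ee_rot: [-0.706, -0.007, 0.006, 0.708]
ft_force: [-0.6, -0.1, -0.0]
grip_width: 1.002
clock: 30.32
position: [0.5775, -0.0211, 0.2136]
ee_rot: [-0.706, -0.008, 0.006, 0.708]
ft_force: [-0.9, 0.2, 0.1]
grip_width: 1.004
t 30.32 p [ 0.5775 -0.0211  0.2136] headx 1.09 down [ 0.0029  0.0025 -1.    ] F [-0.9  0.2  0.1] w 1.004 q [-0.71  0.29  0.82  1.65 -0.22  1.29  0.16]
leaf top 8038 z [86.32 85.97 85.67] theta deg 0.25
knob 530 [589.265837    -7.00910867  93.754494  ] [577.9 -20.4  80.7]
scene leaf 744 [87.7 87.6]
```

View pics/s2c.png

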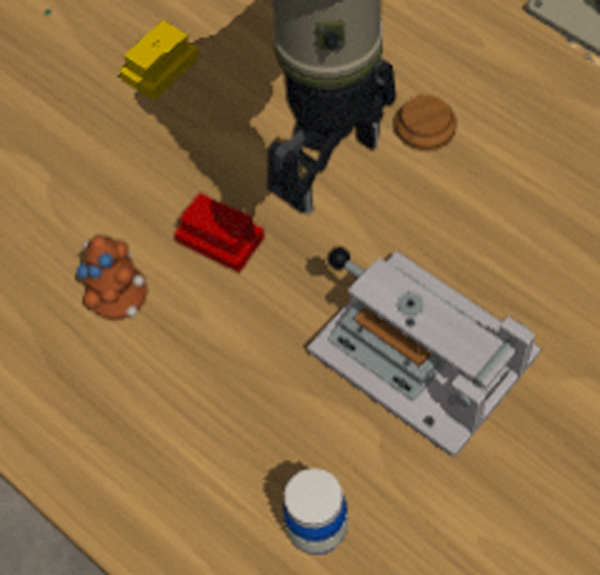

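```bash
python3 -c "
from workcell import manip
print(manip.hand_in())"
```

```text
the job is handed in; nothing more can be done
None
```

The brown plinth is seated in the jig's nest and the leaf is shut over it. I handed the job in at about 30 s with the gripper open and clear; the hand-in gives no verdict.

- **Placing:** I gripped the plinth by its upper step along its long side. I lined it up with the nest pocket, which is clamped about 7.6 mm towards −y, and lowered it past the spring.
- **Seating:** The downward motion stopped with the force rising to 13 N. After I let go, the wrist camera put the top about 0.4 mm high, so I pressed it again gently with the closed fingers, to about 12 N. It then read 31.0 mm above the rails, which is right for fully seated, and it was flat.
- **Leaf:** Only then did I swing the leaf down by its knob to its stop, pressing to 13 N there.

**Last checks:**
- **Leaf level:** The scene camera shows the leaf level to within 0.1°. The wrist camera reads 0.25° from level, a small disagreement I put down to the wrist's own tilt.
- **Knob height:** The knob centre is 80.7 mm above the bench, against 81 mm expected when shut.
- **Other things:** In the last picture the jar, figure, disc and the red and yellow look-alikes appear to be where they started. I judged this by eye and measured none of them.
- **One false alarm:** A first check seemed to show the plinth tilted by about 1°. That came from side-face points in the fit and went away when I left them out.

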